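# Lock the board drawer open

## Task

Pull the drawer of the bench cabinet all the way out until it meets its stop, then press the sprung hold-open lever on the cabinet's roof down until it snaps over and stays down by itself, locking the drawer open. The drawer's stop is set differently each time and must be felt; the lever only goes down when the drawer is right out. Leave the other things on the bench where they are.

Things in the scene. Friction and masses are not known exactly. Their poses are not given: they have to be found in the camera images.
- cabinet: Grey steel bench cabinet with one drawer, 280 (x) x 300 (y) x 150 mm high, fixed to the bench. Origin: centre of its underside. Its front is its own -x side (local x = -140); the drawer slides out along its own -x.
- drawer_handle (a point): Middle of the drawer's steel bar handle, local cabinet y = -45, 115 mm above the bench. The bar is 120 mm long along the cabinet's y, 11 mm thick, and its axis stands 45 mm out from the drawer's front panel (panel 15 mm thick, 292 wide, top edge 144 mm above the bench). Moves with the drawer; its axes are parallel to the cabinet's.
- drawer (a joint): How far the drawer is out, m: 0 is shut. It slides with a few newtons of friction. Its solid stop lies somewhere between 0.095 and 0.140, set by a bar hidden inside the drawer's side channel, and is found only by feel. The lever can go down only with the drawer within about 2 mm of that stop.
- lever_pad (a point): Middle of the top face of the black press pad (32 x 30 mm) at the free end of the hold-open lever: a steel strip 16 mm wide hinged on the cabinet's roof at local x = -93, y = 100, 158 mm above the bench, running forward (-x) beyond the cabinet's front; the pad is 75 mm from the hinge. A tooth under the strip drops behind a rail in the drawer's side channel.
- lever (a joint): Lever angle, rad: 0 is raised (as it springs), 0.45 is fully down, with the strip level and the top of the pad 168 mm above the bench. It resists with about 7 N at the pad, then beyond 0.30 it snaps over and is held down. With the drawer not at its stop the tooth lands on solid steel at about 0.2 and the lever springs up again.
- bracket_a: Bystander: steel L-bracket with a black block, 50 x 45 x 69 mm high, standing on the bench. Origin: centre of its underside.
- bracket_b: Bystander: the same kind of bracket, standing on the front half of the cabinet's roof. Origin: centre of its underside.
- nest: Bystander: aluminium plate with white blocks and a circuit board, 160 x 130 x 47 mm high. Origin: centre of its underside.
- tote: Bystander: black open plastic tote, 300 x 200 x 110 mm high. Origin: centre of its underside.

How it is judged:
By the outcome, as a careful person would: the job done as asked, in the order asked, and still so for the second after the job is handed in, with the robot touching nothing.
It also fails if it takes over 45 s, if anything falls off the work surface, if the arm or the gripper's body presses on something with over 40 N, if the wrist force passes 120 N, or if a joint passes its speed limit or range.

## Robot

A 6-joint arm with a two-finger parallel gripper is mounted at the origin on the work surface. World frame = base frame: x ahead of the robot, y to its left, z up, the work surface at z = 0. Lengths are in m, angles in rad, forces in N, time in s.
With the tool pointing down it reaches from about 0.35 to 0.975 m from the base axis. Payload 7.1 kg.
Tool frame: the origin (TCP) lies midway between the tips of the shut fingers; the grasp point (between the pads) lies 19 mm behind it; z points along the fingers, y is the line along which they close (so a half turn about z gives the same grasp; the last joint's range is limited). The gripper opens to 88 mm and grips with 3 to 60 N. Pads are 20 mm wide; open, the fingers measure 115 mm over their backs; the gripper's body (75 mm by 178 mm) begins 61 mm behind the grasp point.
Start: joints at [-1.18, 0.423, 1.63, -0, 1.089, -0.019], TCP at [0.249, -0.573, 0.223] pointing down, gripper open.
Joint ranges: [-3, 3], [-0.9, 2.11], [0.09, 2.58], [-1.31, 4.45], [0.11, 2.69], [-2.54, 2.54]. Speed limits (rad/s): [2.39, 2.39, 3.01, 3.14, 3.14, 3.14].

## Interface

Orientations are given as a unit quaternion [w, x, y, z].
In Python, from station import move_pose, movel, movej, command_gripper, wait, inverse_kinematics, read_camera, camera_info, MotionError, job_done, get_time, get_joint_pos, get_qvel, get_effort, get_tcp_pos, get_ee_rot, get_ft_force, get_ft_torque, get_grip_width, get_finger_force gives the robot as it stands. Calls block until the motion is done:
- move_pose(position, orientation): joint-space move of the TCP to a pose.
- movel(position, frame=None, v=0.15, until_force=None): straight line of the TCP; frame=None keeps the orientation; v is the mean speed in m/s. With until_force (N) it stops when the force on the tool has changed by that much, and returns True; else False.
- movej(angles): joint-space move.
- command_gripper(opening): opening from 0.0 (shut) to 1.0 (fully open); the grip force is fixed at half the most; returns when the fingers have stopped.
- wait(seconds).
- inverse_kinematics(position, orientation): joint angles nearest the present ones, or None.
- read_camera(name): name is "scene" or "top"; returns the picture (400x640x3 uint8, red, green, blue); there is no depth.
- camera_info(name): a dict with "intrinsics" (3x3 intrinsics, pixels), "dist" ([k1, k2, p1, p2, k3] as OpenCV has them; the pictures are not rectified), "T" (4x4, takes a point from camera to world coordinates). Camera axes: x right, y up, looking along -z (the intrinsics and any distortion apply to the point x, -y, -z); pixel columns grow to the right and rows downward; lengths in m; the calibration is good to about 2 mm. A picture is of the moment at which its call begins. camera_info takes no time and is no camera call.
A pose or a line that the arm cannot do raises MotionError and nothing moves.
- job_done(): hands the job in; it is judged then, once.
Readings, each from a call of its own:
- get_time(): time.
- get_joint_pos(): joint angles.
- get_qvel(): joint speeds.
- get_effort(): joint torques, N m.
- get_tcp_pos(): TCP position.
- get_ee_rot(): TCP orientation.
- get_ft_force(): force on the tool from outside, world axes, zero at the start.
- get_ft_torque(): the same for the moment, N m.
- get_grip_width(): opening from 0.0 (shut) to 1.0 (fully open).
- get_finger_force(): force on a finger pad.
Only numpy, scipy, OpenCV 4.12 (cv2) and the standard library are available. Lean on these libraries where they do the work, as an engineer would, in place of code of your own. Each camera call takes 0.05 s, during which the arm holds its last target. There are 200 camera calls.

## Working session

There is one attempt and no reset: what is moved stays moved. The work goes in short steps, each a Python script; the robot and the scene stay as the last script left them, time stands still between calls to the robot, and variables do not carry over. Pictures are saved under pics/ and viewed, at most 10 in all, crops included, and the job is handed in when it is done.

```bash
mkdir -p pics
python3 - <<'E'
from station import *
import cv2
for n in("scene","top"):
    cv2.imwrite(f"pics/{n}0.png",read_camera(n)[:,:,::-1]); i=camera_info(n); print(n,i)
print(get_ee_rot(),get_tcp_pos())
E
```

```text
scene {'intrinsics': array([[393.69398997,   0.        , 315.29718031],
       [  0.        , 393.69398997, 197.44700769],
       [  0.        ,   0.        ,   1.        ]]), 'dist': array([-0.06620932,  0.        ,  0.        ,  0.        ,  0.        ]), 'T': array([[-0.81749819, -0.38893888,  0.4247626 ,  1.17398217],
       [ 0.57587385, -0.56242427,  0.59333653,  0.7949892 ],
       [ 0.00812515,  0.72966122,  0.68376055,  1.10344898],
       [ 0.        ,  0.        ,  0.        ,  1.        ]])}
top {'intrinsics': array([[409.2690114 ,   0.        , 319.3885054 ],
       [  0.        , 409.2690114 , 199.31152047],
       [  0.        ,   0.        ,   1.        ]]), 'dist': array([0.0036695, 0.       , 0.       , 0.       , 0.       ]), 'T': array([[ 0.02848339,  0.99742954, -0.06574965,  0.51807947],
       [-0.99956022,  0.02787789, -0.0101086 , -0.00878721],
       [-0.00824966,  0.06600867,  0.99778495,  1.43612635],
       [ 0.        ,  0.        ,  0.        ,  1.        ]])}
[-7.03406128e-04  9.79077408e-01  2.03486887e-01 -1.42739319e-04] [ 0.24884533 -0.57274772  0.22196571]
```

View pics/scene0.png

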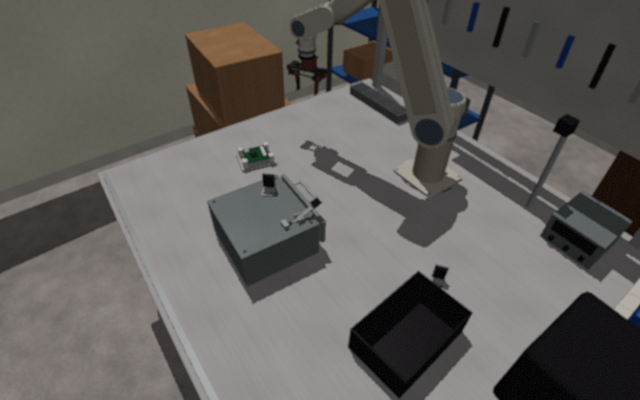

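View pics/top0.png

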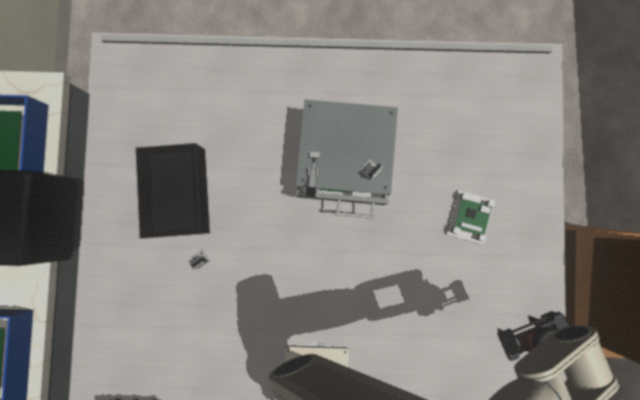

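The cabinet is at about (347,150) in the top view, with its front toward the robot, the lever at (314,170) and bracket_b at (370,170). I'll enlarge that area.

Run:
```python
import cv2
a=cv2.imread("pics/top0.png")[90:225,280:410]; cv2.imwrite("pics/c1.png",cv2.resize(a,None,fx=4.4,fy=4.4,interpolation=cv2.INTER_CUBIC))
a=cv2.imread("pics/scene0.png")[165:285,200:340]; cv2.imwrite("pics/c2.png",cv2.resize(a,None,fx=5,fy=5,interpolation=cv2.INTER_CUBIC))
```

```text
(no output)
```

View pics/c1.png

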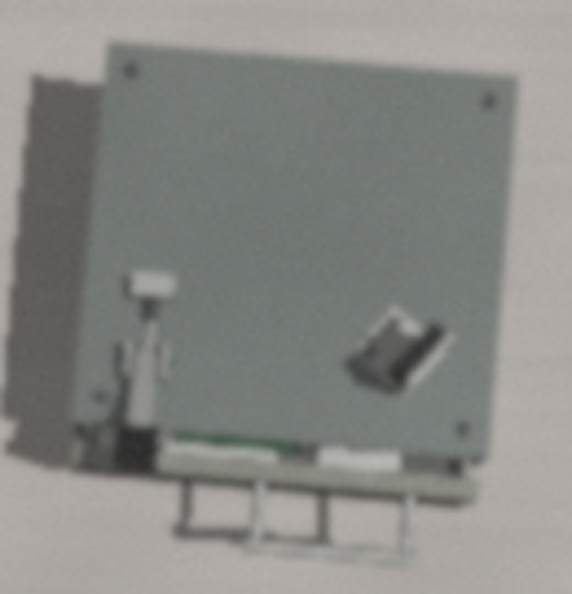

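View pics/c2.png

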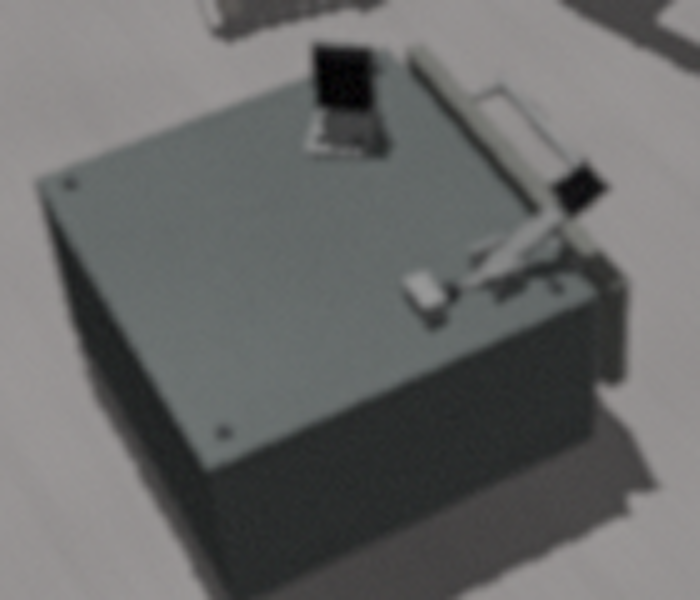

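Top crop: the roof corners are at about (108,43), (518,77), (485,465) and (75,425), and the handle bar runs from (245,547) to (412,560). Scene crop: the corners are at (210,470), (38,180) and (598,292). The black lever pad is at (137,450) in the top crop and (580,187) in the scene crop. I'll fit the pose from these.

```bash
cat > h.py <<'E'
import numpy as np, cv2
from station import *
def proj(n,P):
    i=camera_info(n);T=np.linalg.inv(i["T"]);c=(T[:3,:3]@np.atleast_2d(P).T).T+T[:3,3]
    c=c*[1,-1,-1]
    return cv2.projectPoints(c,np.zeros(3),np.zeros(3),i["intrinsics"],i["dist"])[0][:,0]
def w(p,L):
    c,s=np.cos(p[2]),np.sin(p[2]);L=np.atleast_2d(L)
    return np.c_[p[0]+c*L[:,0]-s*L[:,1],p[1]+s*L[:,0]+c*L[:,1],L[:,2]]
E
python3 - <<'E'
from h import *
from scipy.optimize import least_squares
bl,br,fr,fl=[.14,.15,.15],[.14,-.15,.15],[-.14,-.15,.15],[-.14,.15,.15]
hl,hr=[-.2,.015,.115],[-.2,-.105,.115]
u=lambda a,f,o:(np.array(a)+.5)/f-.5+o
Lt=[bl,br,fr,fl,hl,hr]; mt=u([(108,43),(518,77),(485,465),(75,425),(247,547),(410,560)],4.4,[280,90])
Ls=[bl,br,fl]; ms=u([(210,470),(38,180),(598,292)],5,[200,165])
def f(p,wt=1): return np.r_[(proj("top",w(p,Lt))-mt).ravel(),(proj("scene",w(p,Ls))-ms).ravel()]
r=least_squares(f,[.7,-.05,0.],loss='soft_l1');print(r.x);print(f(r.x).reshape(-1,2).round(2))
p=r.x;np.save("p.npy",p)
print("handle",w(p,[-.2,-.045,.115]))
a=.45;pad=[-.093-.075*np.cos(a),.1,.168+.075*np.sin(a)]
print("pad",w(p,pad),(proj("top",w(p,pad))-[280,90])*4.4,(proj("scene",w(p,pad))-[200,165])*5)
E
```

```text
[ 0.77181481 -0.07825794 -0.06572145]
[[-0.04  0.18]
 [ 0.34  0.88]
 [ 0.55 -0.17]
 [-1.09  0.07]
 [ 0.31 -4.29]
 [ 0.34 -3.76]
 [ 0.39 -0.29]
 [ 0.37 -0.52]
 [ 0.87  0.75]]
handle [[ 0.56929125 -0.11002596  0.115     ]]
pad [[0.61819526 0.03206908 0.20062242]] [[132.93759833 452.72853747]] [[588.05102729 182.59019609]]
```

The roof fits to within 1 px. The handle lies about 4 px (13 mm) further out than a shut drawer would put it, so the drawer is slightly ajar. That puts the bar at local x ≈ -0.213. I'll check that the poses are reachable and move above it.

Run:
```python
from h import *
p=np.load("p.npy")
for s in (1,-1):
    a=(p[2]+s*np.pi/2)/2; q=[0,np.cos(a),np.sin(a),0]
    print(s,[None if j is None else np.round(j,2) for j in (inverse_kinematics(list(w(p,L)[0]),q) for L in ([-.213,-.035,.22],[-.213,-.035,.096],[-.345,-.035,.096],[-.345,-.035,.25],[-.165,.1,.16]))])
s=1 if abs(inverse_kinematics(list(w(p,[-.213,-.035,.22])[0]),[0,np.cos((p[2]+np.pi/2)/2),np.sin((p[2]+np.pi/2)/2),0])[5])<2 else -1
a=(p[2]+s*np.pi/2)/2; q=[0,np.cos(a),np.sin(a),0]; np.save("q.npy",q)
move_pose(list(w(p,[-.225,-.035,.25])[0]),q); command_gripper(.45)
movel(list(w(p,[-.213,-.035,.19])[0]))
print(get_time(),get_tcp_pos(),get_grip_width(),get_ft_force())
A=[cv2.resize(read_camera(n)[r,c,::-1],(400,400),interpolation=cv2.INTER_CUBIC) for n,r,c in(("top",slice(130,260),slice(280,410)),("scene",slice(120,260),slice(220,360)))]
cv2.imwrite("pics/d.png",np.hstack(A))
```

```text
1 [array([-0.2 ,  0.34,  1.77, -0.  ,  1.04, -0.13]), array([-0.2 ,  0.51,  1.84, -0.  ,  0.79, -0.13]), array([-0.24,  0.37,  2.12, -0.  ,  0.65, -0.17]), array([-0.24,  0.1 ,  2.  , -0.  ,  1.04, -0.17]), array([ 0.03,  0.48,  1.7 , -0.  ,  0.96,  0.1 ])]
-1 [None, None, None, None, None]
3.5583 [ 0.55710813 -0.09919476  0.19015844] 0.4472724077530843 [0.97827307 0.26900441 0.34720215]
```

View pics/d.png

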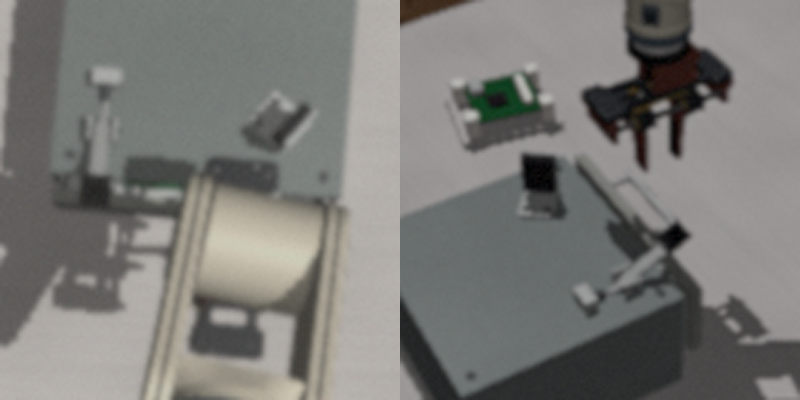

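The gripper sits above the handle with its closing line along cabinet x. Its fingertips are at about (645,165) and (677,155) in the composite, clear of bracket_b. Next I go down, grip and pull.

Run:
```python
from h import *
p=np.load("p.npy")
hit=movel(list(w(p,[-.213,-.035,.096])[0]),v=.08,until_force=8)
print("down hit",hit,get_tcp_pos(),get_ft_force())
if not hit:
    command_gripper(0.0)
    print("grip",get_grip_width(),get_finger_force(),get_ft_force(),get_time())
    if .08<get_grip_width()<.2:
        print(movel(list(w(p,[-.36,-.035,.096])[0]),v=.04,until_force=22))
        t=get_tcp_pos();print(t,get_ft_force(),get_grip_width(),get_finger_force(),get_time())
```

```text
down hit False [ 0.55740674 -0.09927574  0.0965233 ] [-0.3335153   0.53062885  0.08088588]
grip 0.1169732700919021 30.000363886356354 [2.48765102 0.17254077 0.25527603] 5.5583
True
[ 0.46746589 -0.09372768  0.09625082] [ 2.6928761  -0.25858669 -3.41618181] 0.11454187123666752 30.000683069229126 7.75
```

Run:
```python
from h import *
p=np.load("p.npy")
c,s=np.cos(p[2]),np.sin(p[2])
for k in range(2):
    t=np.array(get_tcp_pos());g=t-np.array([c,s,0])*.02
    h=movel(list(g),v=.015,until_force=25)
    t2=get_tcp_pos();print(h,t2,np.linalg.norm(t2-t),get_ft_force(),get_time())
    wait(.3);print(get_tcp_pos(),get_ft_force())
```

```text
True [ 0.46760104 -0.09373688  0.09623471] 0.00013641814681953607 [ 1.86853846 -0.01737361 -0.89925859] 8.325
[ 0.46763136 -0.09374553  0.09623784] [0.39402074 0.69257418 1.15981171]
True [ 0.46776595 -0.09375324  0.09623854] 0.00013481346970865387 [ 2.32230014  0.6280266  -0.86956413] 9.1667
[ 0.46779587 -0.09372823  0.09623615] [ 1.79142882 -0.04288181  0.50662486]
```

It is a solid stop: two repeat pulls moved it less than 0.2 mm. Next I release, rise, close the fingers and go above the pad.

Run:
```python
from h import *
p=np.load("p.npy");q=np.load("q.npy")
command_gripper(.4); t=get_tcp_pos(); print(t,get_ft_force())
movel([t[0],t[1],.26],v=.15); command_gripper(0)
A=[]
move_pose(list(w(p,[-.2,.1,.27])[0]),q)
movel(list(w(p,[-.164,.1,.225])[0]),v=.08)
print(get_tcp_pos(),get_time())
A=[cv2.resize(read_camera(n)[r,c,::-1],(400,400),interpolation=cv2.INTER_CUBIC) for n,r,c in(("top",slice(130,260),slice(280,410)),("scene",slice(150,260),slice(250,360)))]
cv2.imwrite("pics/e.png",np.hstack(A))
```

```text
[ 0.46750041 -0.09368038  0.09610759] [ 0.49428904 -0.53416184  0.73357923]
[0.61473936 0.03236376 0.22505125] 13.5667
```

View pics/e.png

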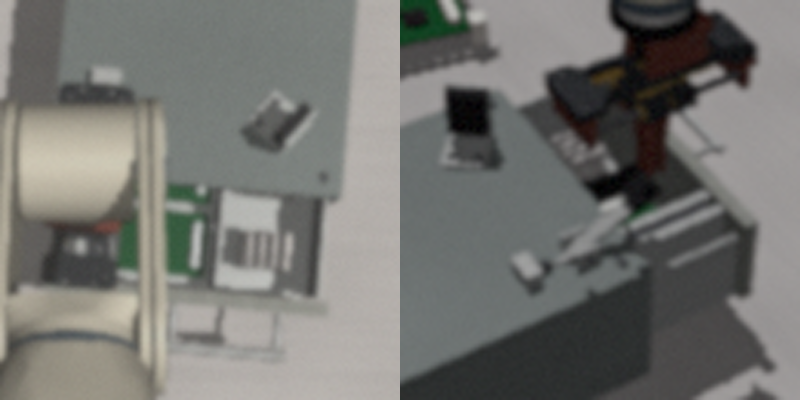

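The drawer is out, with its contents visible. The shut fingers are just above the pad at (635,185), and bracket_b hasn't moved. Now I press.

Run:
```python
from h import *
p=np.load("p.npy")
h=movel(list(w(p,[-.167,.1,.163])[0]),v=.03,until_force=20)
print(h,get_tcp_pos(),get_ft_force(),get_time()); wait(.2)
print(get_ft_force())
t=get_tcp_pos()
movel([t[0],t[1],.25],v=.12); 
g=w(p,[-.30,.25,.30])[0]; move_pose(list(w(p,[-.42,.0,.30])[0]),np.load("q.npy"))
print(get_ft_force(),get_time())
A=[cv2.resize(read_camera(n)[r,c,::-1],(400,400),interpolation=cv2.INTER_CUBIC) for n,r,c in(("top",slice(130,260),slice(280,410)),("scene",slice(150,260),slice(250,360)))]
cv2.imwrite("pics/f.png",np.hstack(A))
```

```text
True [0.61211417 0.03247453 0.1679732 ] [-2.95085423 -0.2699664   8.64921589] 15.425
[-2.12641011 -0.08006333  8.13152421]
[ 0.98574698 -0.43293584 -0.03426019] 17.5417
```

View pics/f.png

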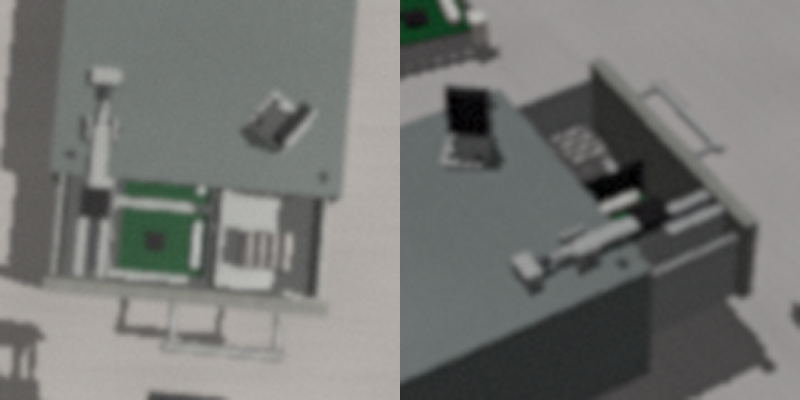

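The lever went down to z = 0.168, which is fully down. The pad is now at about (652,212) in the scene crop and (96,202) in the top crop. I'll compare that with its predicted down position, then hand in.

Run:
```python
from h import *
p=np.load("p.npy")
for a in(0,.3,.45):
    b=.45-a;P=w(p,[-.093-.075*np.cos(b)-.0*np.sin(b),.1,.158+.075*np.sin(b)+.01*np.cos(b)])
    s=(proj("scene",P)-[250,150])*400/110+[400,0];print(a,s,(proj("top",P)-[280,130])*400/130)
    if a==.45: ok=abs(s[0,1]-212)<9
print(ok)
if ok: print(job_done())
```

```text
0 [[645.84204302 188.12640614]] [[ 92.99429326 193.59896653]]
0.3 [[651.67275905 201.62031281]] [[ 92.98969674 201.83838002]]
0.45 [[652.26399879 209.83489724]] [[ 93.24620444 203.49095367]]
True
the job is handed in; nothing more can be done
None
```

The drawer is out against its stop, roughly 103 mm from shut. The lever was pressed fully down and stayed down by itself, and the job is handed in; bracket_b looked unmoved in the last pictures, and I saw no contact with anything else.

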